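# Swap measured bushings back to their own trays

### The arm

A 6-joint arm with a two-finger parallel gripper is mounted at the origin on the work surface. World frame = base frame: x ahead of the robot, y to its left, z up, the work surface at z = 0. Lengths are in m, angles in rad, forces in N, time in s.
With the tool pointing down it reaches from about 0.375 to 0.9 m from the base axis. Payload 3.1 kg.
Tool frame: the origin (TCP) lies at the centre of the arm's flange, where the gripper is bolted on; the fingertips stand 173 mm ahead of it and the grasp point (between the pads) lies 155 mm ahead of it; z points along the fingers, y is the line along which they close (so a half turn about z gives the same grasp; the last joint's range is limited). The gripper opens to 85 mm and grips with 20 to 120 N. Pads are 22 mm wide; open, the fingers measure 114 mm over their backs; the gripper's body (76 mm by 85 mm) begins 54 mm behind the grasp point. The pads swing forward as they close: fully open they stand 13 mm farther back than shut.
Start: joints at [-1.476, 0.527, 1.433, -0, 1.181, -0.178], TCP at [0.168, -0.602, 0.405] pointing down, gripper open.
Joint ranges: [-3.08, 3.08], [-0.75, 2.2], [0.22, 2.44], [-1.43, 4.57], [0, 2.65], [-2.85, 2.85]. Speed limits (rad/s): [2.79, 2.79, 3.14, 3.14, 3.14, 3.14].

### API

Orientations are given as [roll, pitch, yaw] about the fixed x, y, z axes, in that order (R = Rz(yaw) Ry(pitch) Rx(roll)).
In Python, from rig import manip, vision gives the robot as it stands.
- The arm moves only by the tool carry_out, never from a script. Its argument "commands" is one flat list of numbers, 5 for each row, row after row: the opening, from 0 (shut) to 1 (fully open), then the shift along the tool's x, y, z in m, then the turn about the tool's z in degrees. In form: [gripper, x, y, z, spin, gripper, x, y, z, spin, ...]. A call has 1 to 20 rows; each row shifts and turns the commanded pose from where the row before left it, along the tool's axes as they then stand; what a row does not reach is not made up. A row lasts 1/10 s, in which the tool goes at most 50 mm and 8.59 degrees, less where a joint would pass 70% of its speed; a pose out of reach is approached as far as the arm can. A call with a gripper value outside its range is refused whole. The fingers move at their own pace and stop on an object; the grip force is fixed at half the most. Time passes only in rows, so rows that do not move let the fingers close. It gives the time, the measured TCP pose, the force, the opening and the grip force at its end, in the units of the state.
- manip.state(): the state, without advancing time (a new reading comes with each control period).
- vision.camera(name): name is "side" or "top" or "wrist"; returns the picture (384x512x3 uint8, blue, green, red); there is no depth.
- vision.calibration(name): a dict with "intrinsics" (3x3 intrinsics, pixels), "D" ([k1, k2, p1, p2, k3] as OpenCV has them; the pictures are not rectified), "R" (3x3) and "t" (3): a world point X has camera coordinates R X + t; the wrist camera has in their place "T_tool_cam" (4x4, takes a point from camera to tool coordinates, whose origin is the TCP and whose axes are the flange's). Camera axes: x right, y down, z forward; pixel columns grow to the right and rows downward; lengths in m; the calibration is good to about 2 mm. A picture is of the moment at which its call begins: read the wrist's pose just before it. calibration takes no time and is no camera call.
- manip.sign_off(): hands the job in; it is judged then, once.
The state is a dict: "time": time; "joints": joint angles; "dq": joint speeds; "tau": joint torques, N m; "position": TCP position; "eef_rot": TCP orientation; "force": force on the tool from outside, world axes, zero at the start; "ft_torque": the same for the moment, N m; "finger_gap": finger opening in m; "grasp_force": force on a finger pad.
Only numpy, scipy, OpenCV 4.12 (cv2) and the standard library are available. Lean on these libraries where they do the work, as an engineer would, in place of code of your own. Each camera call takes 0.05 s, during which the arm holds its last target. There are 200 camera calls.

### The job

After measuring, the four flanged bushings were put back into each other's trays: move each one to the tray of its own colour, standing on its flange, flat on the floor inside the rim. The empty white tray is free for parking a bushing on the way, and must be empty again at the end. Lower the bushings in rather than dropping them, never set one on the bare bench or tip it over, and leave the brass setting ring where it lies.

Things in the scene. Friction and masses are not known exactly. Their poses are not given: they have to be found in the camera images.
- bushing_red: loose steel flanged bushing with a red sleeve, about 0.2 to 0.5 kg, standing on its flange: round flange 60 mm across and 10 mm thick at the bottom, above it the red sleeve 40 mm across from 10 to 42 mm height (grip it here), then a steel spigot 28 mm across up to 47 mm. The dark bore is only a mark. Origin at the centre of the underside, z up; yaw does not matter
- bushing_blue: loose steel flanged bushing with a blue sleeve, about 0.2 to 0.5 kg, standing on its flange: round flange 60 mm across and 10 mm thick at the bottom, above it the blue sleeve 40 mm across from 10 to 42 mm height (grip it here), then a steel spigot 28 mm across up to 47 mm. The dark bore is only a mark. Origin at the centre of the underside, z up; yaw does not matter
- bushing_yellow: loose steel flanged bushing with a yellow sleeve, about 0.2 to 0.5 kg, standing on its flange: round flange 60 mm across and 10 mm thick at the bottom, above it the yellow sleeve 40 mm across from 10 to 42 mm height (grip it here), then a steel spigot 28 mm across up to 47 mm. The dark bore is only a mark. Origin at the centre of the underside, z up; yaw does not matter
- bushing_green: loose steel flanged bushing with a green sleeve, about 0.2 to 0.5 kg, standing on its flange: round flange 60 mm across and 10 mm thick at the bottom, above it the green sleeve 40 mm across from 10 to 42 mm height (grip it here), then a steel spigot 28 mm across up to 47 mm. The dark bore is only a mark. Origin at the centre of the underside, z up; yaw does not matter
- tray_red: red round shallow tray fixed to the bench, 96 mm across: flat floor 84 mm across, 8 mm above the bench, inside a rim 6 mm wide whose top is 13 mm above the bench. Origin at the centre of the underside, on the bench, z up. Home of the red bushing; at the start one of the other bushings stands in it
- tray_blue: blue round shallow tray fixed to the bench, 96 mm across: flat floor 84 mm across, 8 mm above the bench, inside a rim 6 mm wide whose top is 13 mm above the bench. Origin at the centre of the underside, on the bench, z up. Home of the blue bushing; at the start one of the other bushings stands in it
- tray_yellow: yellow round shallow tray fixed to the bench, 96 mm across: flat floor 84 mm across, 8 mm above the bench, inside a rim 6 mm wide whose top is 13 mm above the bench. Origin at the centre of the underside, on the bench, z up. Home of the yellow bushing; at the start one of the other bushings stands in it
- tray_green: green round shallow tray fixed to the bench, 96 mm across: flat floor 84 mm across, 8 mm above the bench, inside a rim 6 mm wide whose top is 13 mm above the bench. Origin at the centre of the underside, on the bench, z up. Home of the green bushing; at the start one of the other bushings stands in it
- tray_white: white round shallow tray fixed to the bench, 96 mm across: flat floor 84 mm across, 8 mm above the bench, inside a rim 6 mm wide whose top is 13 mm above the bench. Origin at the centre of the underside, on the bench, z up. Empty at the start: a free place for parking
- setting_ring: loose polished brass setting ring lying flat on the bench beyond the trays, 44 mm across, hole 24 mm, 16 mm high. Origin at the centre of its underside. To be left alone
Not all that is in view belongs to the job. Of the things that look like the tray_red, the smallest one is meant. What is shaped like the bushing_yellow but purple or turquoise is not meant.

How it is judged:
By the outcome, as a careful person would: the job done as asked, in the order asked, and still so for the second after the job is handed in, with the robot touching nothing.
It also fails if it takes over 134 s, if anything falls off the work surface, if the arm or the gripper's body presses on something with over 40 N, if the wrist force passes 120 N, or if a joint passes its speed limit or range.

## Working session

There is one attempt and no reset: what is moved stays moved. The work goes in short steps, Python scripts to look and compute and a tool call to move; the robot and the scene stay as the last step left them, time stands still between calls to the robot, and variables do not carry over. Pictures are saved under pics/ and viewed, at most 14 in all, crops included, and the job is handed in when it is done.

Besides the shell and the picture viewer there is one more tool, called as name(argument=value, ...) on one line, values as JSON. carry_out: Moves the arm, as the interface text tells. Its arguments: {"type":"object","properties":{"commands":{"type":"array","items":{"type":"number"}}},"required":["commands"]}

```bash
mkdir -p pics; ls; python3 - <<'E'
from rig import manip, vision
import cv2, json, numpy as np
s=manip.state(); print(s)
for n in("top","side"):
    cv2.imwrite(f"pics/{n}0.png",vision.camera(n)); c=vision.calibration(n)
    print(n,{k:np.round(v,4).tolist() for k,v in c.items()})
print({k:np.round(v,4).tolist() for k,v in vision.calibration("wrist").items()})
E
```

```text
pics
{'time': 0.0, 'joints': array([-1.47653117e+00,  5.28469404e-01,  1.43392106e+00,  1.07773062e-05,
        1.18138627e+00, -1.78526508e-01]), 'dq': array([ 0.00012039,  0.00030842, -0.00054723, -0.00084357,  0.00140303,
       -0.00076939]), 'tau': array([ 4.76211117e-04, -4.42345798e+01, -1.78025508e+01, -2.07645662e-04,
        8.64404807e-03,  1.36957266e-05]), 'position': array([ 0.16836826, -0.60153162,  0.40372525]), 'eef_rot': array([-3.13944505e+00, -3.97651261e-04,  2.72787133e-01]), 'force': array([-0.35219953,  0.24129071,  0.19306944]), 'ft_torque': array([-0.0450844 , -0.00501286, -0.06776189]), 'grasp_force': 0.0, 'finger_gap': 0.08544711490182279}
top {'intrinsics': [[483.2629, 0.0, 260.1502], [0.0, 483.2629, 190.7129], [0.0, 0.0, 1.0]], 'D': [-0.1665, 0.0, 0.0, 0.0, 0.0], 'R': [[0.0205, -0.9998, 0.0021], [-0.9887, -0.0206, -0.1488], [0.1488, 0.001, -0.9889]], 't': [0.0141, 0.5826, 0.839]}
side {'intrinsics': [[448.469, 0.0, 253.4172], [0.0, 448.469, 188.4083], [0.0, 0.0, 1.0]], 'D': [-0.1259, 0.0, 0.0, 0.0, 0.0], 'R': [[0.9954, -0.0958, -0.0095], [-0.0681, -0.631, -0.7728], [0.068, 0.7699, -0.6346]], 't': [-0.5539, 0.0701, 0.8762]}
{'intrinsics': [[330.3361, 0.0, 255.6563], [0.0, 330.3361, 193.5052], [0.0, 0.0, 1.0]], 'D': [-0.047, 0.0, 0.0, 0.0, 0.0], 'T_tool_cam': [[-0.0006, -0.9627, -0.2705, 0.0679], [1.0, -0.0008, 0.0005, -0.0007], [-0.0007, -0.2705, 0.9627, 0.0311], [0.0, 0.0, 0.0, 1.0]]}
```

View pics/top0.png

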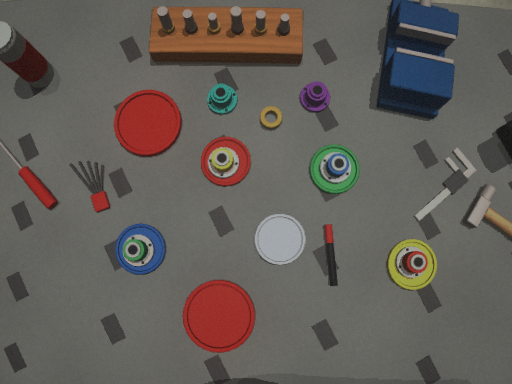

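View pics/side0.png

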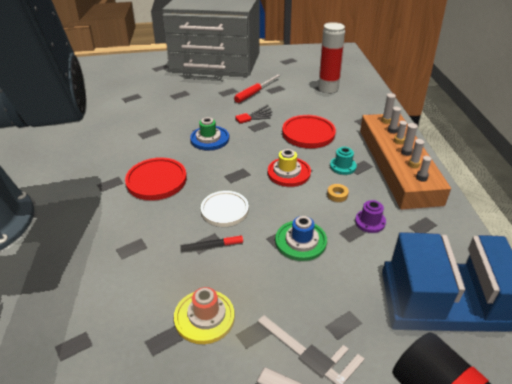

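Top view: the trays with their bushings are red (226,161) holding yellow, green (334,168) holding blue, blue (141,249) holding green, and yellow (412,264) holding red. White (280,239) is empty. That makes two swaps.

Red-tray candidates: large (148,123), large (219,316) and small (226,161). I expect the small one is meant, and I'll measure the sizes next. The turquoise (222,98) and purple (315,96) bushings are decoys, and the brass ring is at (271,117).

```bash
cat > h.py <<'E'
import cv2, numpy as np
from rig import vision
HUE={'red':[(0,8),(172,179)],'yellow':[(22,34)],'green':[(48,78)],'blue':[(100,122)]}
def mask(im,c):
    h=cv2.cvtColor(im,cv2.COLOR_BGR2HSV)
    if c=='white': return cv2.inRange(h,(0,0,150),(179,50,255))
    m=0
    for a,b in HUE[c]: m=m|cv2.inRange(h,(a,110,50),(b,255,255))
    return m
def blobs(im,c,amin):
    cs,_=cv2.findContours(mask(im,c),cv2.RETR_EXTERNAL,cv2.CHAIN_APPROX_NONE)
    return [k for k in cs if cv2.contourArea(cv2.convexHull(k))>amin]
def rays(n,px):
    c=vision.calibration(n); R=np.array(c['R']); t=np.array(c['t']).ravel()
    u=cv2.undistortPoints(np.float32(px).reshape(-1,1,2),np.array(c['intrinsics']),np.array(c['D'])).reshape(-1,2)
    d=np.c_[u,np.ones(len(u))]@R; return -R.T@t,d/np.linalg.norm(d,axis=1)[:,None]
def plane(n,px,z):
    o,d=rays(n,px); return (o+d*((z-o[2])/d[:,2])[:,None])[:,:2]
def cross(p):   # least-squares meeting of rays [(o,d),...]
    A=b=0
    for o,d in p: M=np.eye(3)-np.outer(d,d); A=A+M; b=b+M@o
    return np.linalg.solve(A,b)
def mid(k): m=cv2.moments(cv2.convexHull(k)); return m['m10']/m['m00'],m['m01']/m['m00']
E
python3 - <<'E'
from h import *
for n,amin in (('top',120),('side',120)):
    im=cv2.imread(f'pics/{n}0.png')
    for c in ['red','blue','yellow','green','white']:
        for k in blobs(im,c,amin):
            p=plane(n,cv2.convexHull(k),0.013).astype(np.float32); (x,y),r=cv2.minEnclosingCircle(p)
            print(n,c,'px',np.round(mid(k)),'A',cv2.contourArea(cv2.convexHull(k)),'xy',round(x,4),round(y,4),'dia',round(2*r*1e3,1))
im=cv2.imread('pics/top0.png')[130:350,120:440]
cv2.imwrite('pics/crop1.png',cv2.resize(im,None,fx=2.5,fy=2.5,interpolation=cv2.INTER_CUBIC))
E
```

```text
top red px [218. 316.] A 4070.0 xy 0.3524 0.0983 dia 134.0
top red px [414. 262.] A 416.0 xy 0.458 -0.2678 dia 48.5
top red px [328. 233.] A 124.5 xy 0.5091 -0.1044 dia 35.4
top red px [100. 201.] A 261.5 xy 0.5613 0.3333 dia 42.8
top red px [ 38. 187.] A 595.5 xy 0.5855 0.4647 dia 108.1
top red px [225. 161.] A 1889.5 xy 0.6438 0.0936 dia 97.5
top red px [147. 122.] A 3477.5 xy 0.718 0.2506 dia 137.3
top red px [33. 62.] A 604.5 xy 0.859 0.5136 dia 107.5
top blue px [140. 249.] A 1928.5 xy 0.4724 0.2505 dia 95.7
top blue px [338. 164.] A 326.0 xy 0.642 -0.1217 dia 42.1
top blue px [409. 106.] A 309.0 xy 0.7632 -0.2655 dia 118.9
top blue px [422.  48.] A 178.5 xy 0.8894 -0.2996 dia 66.7
top blue px [417.  70.] A 2747.0 xy 0.8465 -0.2924 dia 174.6
top blue px [425.  16.] A 1494.5 xy 0.9645 -0.3122 dia 150.7
top yellow px [412. 264.] A 1937.5 xy 0.4532 -0.2629 dia 97.2
top yellow px [222. 159.] A 364.5 xy 0.6472 0.0992 dia 46.1
top yellow px [271. 117.] A 273.0 xy 0.7314 0.0072 dia 39.4
top green px [134. 250.] A 347.5 xy 0.4699 0.2619 dia 41.5
top green px [334. 169.] A 1824.0 xy 0.63
[... 1496 characters left out ...]
0.2907 -0.3467 dia 59.4
side white px [341. 352.] A 224.5 xy 0.6511 -0.3543 dia 38.3
side white px [370. 362.] A 2784.0 xy 0.6849 -0.3698 dia 133.7
side white px [206. 314.] A 667.5 xy 0.4562 -0.2604 dia 57.6
side white px [204. 296.] A 171.5 xy 0.4537 -0.2297 dia 28.3
side white px [207.  64.] A 143.0 xy 0.4619 0.6659 dia 133.7
side white px [250. 210.] A 131161.5 xy 0.5121 0.2779 dia 1405.2
side white px [203.  45.] A 176.0 xy 0.4583 0.8255 dia 147.7
side white px [335.  28.] A 176.0 xy 0.9613 0.9576 dia 130.1
side white px [202.  26.] A 187.0 xy 0.4525 1.0303 dia 168.7
side white px [191.   4.] A 294.0 xy 0.4112 1.3478 dia 211.1
side white px [138.   9.] A 526.0 xy 0.1545 1.3071 dia 387.7
```

View pics/crop1.png

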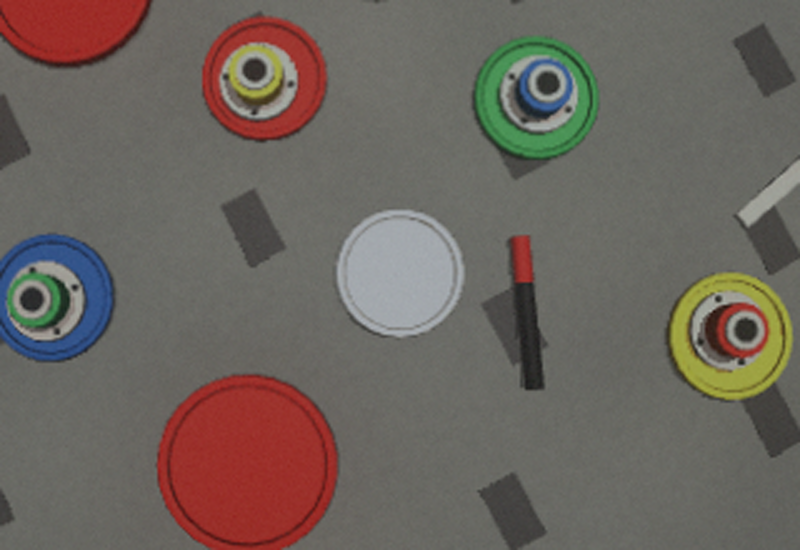

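The crop confirms the small red tray (225,161), measured 97.5 mm across against 134 mm and 137 mm for the other two. It holds the yellow bushing, and the colour pairs are as I listed. Next I'll get the bushing axes from the spigot tops (z = 0.055 m) and by triangulating the sleeves.

```bash
python3 - <<'E'
from h import *
sp={'red':((418,262),(414,262),(205,298)),'green':((132,249),(134,250),(207,128)),'blue':((339,163),(338,164),(302,230)),'yellow':((221,157),(222,159),(287,160))}
T=cv2.imread('pics/top0.png');S=cv2.imread('pics/side0.png')
def near(im,c,p): return min(blobs(im,c,100),key=lambda k:np.hypot(*(np.array(mid(k))-p)))
for c,(w,t,s) in sp.items():
    k=near(T,'white',w); q=cv2.convexHull(k)
    (x,y),r=cv2.minEnclosingCircle(plane('top',q,0.055).astype(np.float32))
    o1,d1=rays('top',[mid(near(T,c,t))]);o2,d2=rays('side',[mid(near(S,c,s))])
    print(c,'spigot',round(x,4),round(y,4),'dia',round(2000*r,1),'tri',np.round(cross([(o1,d1[0]),(o2,d2[0])]),4))
E
```

```text
red spigot 0.4573 -0.2613 dia 26.2 tri [ 0.457  -0.2583  0.0432]
green spigot 0.4698 0.2538 dia 26.0 tri [0.469  0.2577 0.0294]
blue spigot 0.6354 -0.1162 dia 26.8 tri [ 0.6357 -0.1183  0.0338]
yellow spigot 0.6402 0.098 dia 26.7 tri [0.6411 0.0989 0.0325]
```

carry_out(commands=[1,0,0,0,7.8,1,0,0,0,7.8,1,0.0193,-0.0227,0.007,0,1,0.0193,-0.0227,0.007,0,1,0.0193,-0.0227,0.007,0,1,0.0193,-0.0227,0.007,0,1,0.0193,-0.0227,0.007,0,1,0.0193,-0.0227,0.007,0,1,0.0193,-0.0227,0.007,0,1,0.0193,-0.0227,0.007,0,1,0.0193,-0.0227,0.007,0,1,0.0193,-0.0227,0.007,0,1,0.0193,-0.0227,0.007,0,1,0.0193,-0.0227,0.007,0,1,0.0193,-0.0227,0.007,0,1,0.0193,-0.0227,0.007,0,1,0.0193,-0.0227,0.007,0,1,0,0,0,0,1,0,0,0,0])

```text
time: 2.0
position: [0.4579, -0.2607, 0.2993]
eef_rot: [-3.141, 0.001, 0.002]
force: [0.3, -0.5, 0.4]
finger_gap: 0.0853
grasp_force: 0.0
```

```bash
cat >> h.py <<'E'
from scipy.spatial.transform import Rotation
def wplane(s,px,z):   # wrist pixels onto world plane z
    c=vision.calibration('wrist'); T=np.eye(4); T[:3,:3]=Rotation.from_euler('xyz',s['eef_rot']).as_matrix(); T[:3,3]=s['position']
    T=T@np.array(c['T_tool_cam'])
    u=cv2.undistortPoints(np.float32(px).reshape(-1,1,2),np.array(c['intrinsics']),np.array(c['D'])).reshape(-1,2)
    d=np.c_[u,np.ones(len(u))]@T[:3,:3].T; o=T[:3,3]
    return (o+d*((z-o[2])/d[:,2])[:,None])[:,:2]
E
python3 - <<'E'
from h import *
from rig import manip
s=manip.state(); im=vision.camera('wrist'); cv2.imwrite('pics/w1.png',im)
for c,a,z in (('red',800,.05),('white',500,.055),('yellow',3000,.013)):
    for k in blobs(im,c,a):
        (x,y),r=cv2.minEnclosingCircle(wplane(s,cv2.convexHull(k),z).astype(np.float32)); print(c,np.round(mid(k)),round(x,4),round(y,4),round(2000*r,1))
E
```

```text
red [256. 199.] 0.46 -0.2608 44.2
red [ 58. 124.] 0.5108 -0.1285 32.2
white [334. 318.] 0.3704 -0.3212 79.1
white [267. 273.] 0.4051 -0.268 45.6
white [258. 198.] 0.4582 -0.2608 27.2
white [ 32. 233.] 0.4359 -0.091 115.9
white [259. 177.] 0.4677 -0.2606 49.5
white [281. 131.] 0.4832 -0.2782 395.2
yellow [260. 191.] 0.4531 -0.2643 96.4
```

View pics/w1.png

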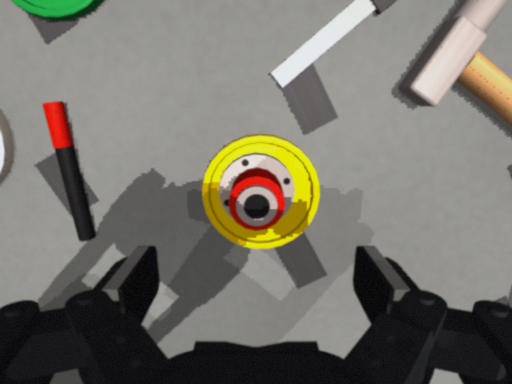

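The wrist view shows the red bushing at (258,198) in the yellow tray, under the gripper to within 1 mm and agreeing with the top camera. Descend and grip.

carry_out(commands=[1,0,0,0.02,0,1,0,0,0.02,0,1,0,0,0.02,0,1,0,0,0.02,0,1,0,0,0.015,0,1,0,0,0.011,0,1,0,0,0,0,0,0,0,0,0,0,0,0,0,0,0,0,0,0,0,0,0,0,0,0,0,0,0,0,0,0,0,0,0,0,0,0,0,0,0,0,0,0,0,0])

```text
time: 3.55
position: [0.458, -0.2614, 0.1948]
eef_rot: [3.14, -0.001, 0.001]
force: [-0.3, -0.2, 6.1]
finger_gap: 0.0382
grasp_force: 60.4
```

carry_out(commands=[0,0,0,-0.005,0,0,0,0,-0.015,0,0,0,0,-0.02,0,0,0,0,-0.02,0,0,0,0,-0.02,0,0,0.002,-0.0125,0,0,0,0.0039,-0.0249,0,0,0,0.0039,-0.0249,0,0,0,0.0039,-0.0249,0,0,0,0.0039,-0.0249,0,0,0,0.0039,-0.0249,0,0,0,0.0039,-0.0249,0,0,0,0.0039,-0.0249,0,0,0,0.0039,-0.0249,0,0,0,0.0039,-0.0249,0,0,0,0.0019,-0.0125,0,0,0,0,0,0,0,0,0,0,0,0])

```text
time: 5.35
position: [0.4964, -0.0121, 0.2733]
eef_rot: [3.141, 0.001, 0.002]
force: [0.3, -1.2, -3.7]
finger_gap: 0.0383
grasp_force: 60.9
```

carry_out(commands=[0,0,0,0.02,0,0,0,0,0.02,0,0,0,0,0.02,0,0,0,0,0.01,0,0,0,0,0.004,0,0,0,0,0.002,0,0,0,0,0.001,0,0,0,0,0.001,0,0,0,0,0,0,0,0,0,0,0])

```text
time: 6.35
position: [0.4967, -0.012, 0.1961]
eef_rot: [3.141, -0.001, 0.001]
force: [0.2, 0.6, -2.6]
finger_gap: 0.0386
grasp_force: 60.8
```

carry_out(commands=[0,0,0,0.001,0,0,0,0,0,0,0,0,0,0.001,0,0,0,0,0,0,0,0,0,0,0])

```text
time: 6.85
position: [0.4966, -0.012, 0.1948]
eef_rot: [3.141, -0.001, 0.001]
force: [-1.3, 0.5, 6.6]
finger_gap: 0.0384
grasp_force: 62.1
```

carry_out(commands=[1,0,0,0,0,1,0,0,0,0,1,0,0,0,0,1,0,0,0,0,1,0,0,0,0,1,0,0,0,0,1,0,0,-0.005,0,1,0,0,-0.02,0,1,0,0,-0.03,0,1,0,0,-0.03,0,1,0.0206,-0.0157,-0.003,0,1,0.0206,-0.0157,-0.003,0,1,0.0206,-0.0157,-0.003,0,1,0.0206,-0.0157,-0.003,0,1,0.0206,-0.0157,-0.003,0,1,0.0206,-0.0157,-0.003,0,1,0.0206,-0.0157,-0.003,0,1,0,0,0,0,1,0,0,0,0])

```text
time: 8.75
position: [0.6403, 0.0982, 0.2996]
eef_rot: [3.141, 0.001, 0.001]
force: [-0.8, -0.2, -0.7]
finger_gap: 0.0853
grasp_force: 0.0
```

```bash
cat > look.py <<'E'
import sys
from h import *
from rig import manip
# args: sleeve colour, tray colour, name
b,t,n=sys.argv[1:]; s=manip.state(); im=vision.camera('wrist'); cv2.imwrite(f'pics/{n}.png',im)
print(s['time'],np.round(s['position'],4))
for c,lo,hi,z in (('white',300,2500,.055),(t,3000,1e6,.013)):
    for k in blobs(im,c,lo):
        if cv2.contourArea(cv2.convexHull(k))>hi: continue
        (x,y),r=cv2.minEnclosingCircle(wplane(s,cv2.convexHull(k),z).astype(np.float32)); 
        if 23<2000*r<31 or 88<2000*r<105: print(c,np.round(mid(k)),round(x,4),round(y,4),round(2000*r,1))
E
python3 look.py yellow red w2
python3 - <<'E'
from h import *
im=vision.camera('side'); cv2.imwrite('pics/s2.png',cv2.resize(im[80:340,140:370],None,fx=2.3,fy=2.3))
E
```

```text
8.75 [0.6403 0.0982 0.2996]
white [257. 196.] 0.6415 0.0982 26.7
red [260. 181.] 0.6442 0.0949 95.7
```

View pics/s2.png

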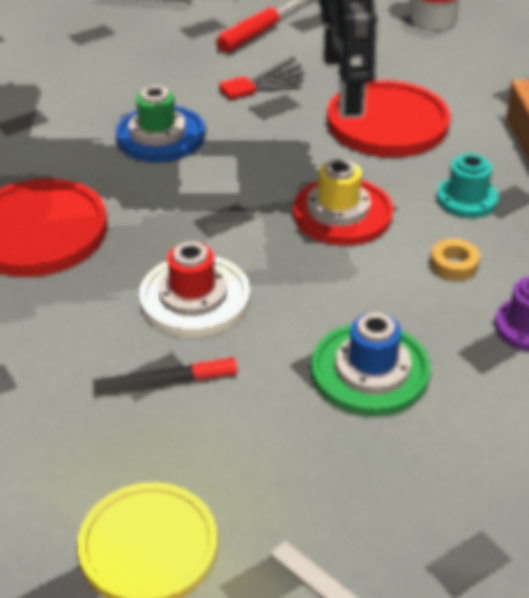

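The crop shows red standing upright in the white tray (190,280), the yellow tray empty, and the gripper above the yellow bushing. Descend and grip yellow.

carry_out(commands=[1,0.001,0,0.02,0,1,0,0,0.02,0,1,0,0,0.02,0,1,0,0,0.02,0,1,0,0,0.015,0,1,0,0,0.011,0,1,0,0,0,0,0,0,0,0,0,0,0,0,0,0,0,0,0,0,0,0,0,0,0,0,0,0,0,0,0,0,0,0,0,0,0,0,0,0,0,0,0,0,0,0])

```text
time: 10.35
position: [0.6423, 0.098, 0.195]
eef_rot: [-3.142, -0.002, 0.001]
force: [0.6, 0.3, 5.5]
finger_gap: 0.0385
grasp_force: 60.9
```

carry_out(commands=[0,0,0,-0.005,0,0,0,0,-0.015,0,0,0,0,-0.02,0,0,0,0,-0.02,0,0,0,0,-0.02,0,0,-0.0067,0.0129,0,0,0,-0.01343,0.0258,0,0,0,-0.01343,0.0258,0,0,0,-0.01343,0.0258,0,0,0,-0.01343,0.0258,0,0,0,-0.01343,0.0258,0,0,0,-0.01343,0.0258,0,0,0,-0.01343,0.0258,0,0,0,-0.01343,0.0258,0,0,0,-0.01343,0.0258,0,0,0,-0.01343,0.0258,0,0,0,-0.01343,0.0258,0,0,0,-0.01343,0.0258,0,0,0,-0.01343,0.0258,0,0,0,-0.0067,0.0129,0,0])

```text
time: 12.35
position: [0.452, -0.2654, 0.2732]
eef_rot: [-3.141, 0.001, -0.002]
force: [-0.1, 0.5, -3.0]
finger_gap: 0.0384
grasp_force: 60.9
```

carry_out(commands=[0,0,0,0,0,0,0,0,0,0])

```text
time: 12.55
position: [0.4534, -0.2631, 0.2734]
eef_rot: [-3.14, 0.001, -0.001]
force: [-0.4, 0.5, -3.0]
finger_gap: 0.0383
grasp_force: 60.9
```

carry_out(commands=[0,0,0,0.02,0,0,0,0,0.02,0,0,0,0,0.02,0,0,0,0,0.01,0,0,0,0,0.004,0,0,0,0,0.002,0,0,0,0,0.001,0,0,0,0,0.001,0,0,0,0,0.001,0,0,0,0,0.001,0,0,0,0,0,0,0,0,0,0,0])

```text
time: 13.75
position: [0.4541, -0.2636, 0.1949]
eef_rot: [3.141, -0.001, 0.0]
force: [-0.6, 1.0, 5.9]
finger_gap: 0.0383
grasp_force: 61.7
```

carry_out(commands=[1,0,0,0,0,1,0,0,0,0,1,0,0,0,0,1,0,0,0,0,1,0,0,0,0,1,0,0,-0.005,0,1,0,0,-0.02,0,1,0,0,-0.03,0,1,0,0,-0.03,0,1,0.0048,-0.0279,-0.0023,0,1,0.0048,-0.0279,-0.0023,0,1,0.0048,-0.0279,-0.0023,0,1,0.0048,-0.0279,-0.0023,0,1,0.0048,-0.0279,-0.0023,0,1,0.0048,-0.0279,-0.0023,0,1,0.0048,-0.0279,-0.0023,0,1,0.0048,-0.0279,-0.0023,0,1,0.0048,-0.0279,-0.0023,0,1,0,0,0,0,1,0,0,0,0])

```text
time: 15.75
position: [0.497, -0.0119, 0.2997]
eef_rot: [3.141, -0.0, 0.002]
force: [1.0, -0.4, -0.1]
finger_gap: 0.0855
grasp_force: 0.0
```

```bash
python3 look.py red white w3
```

```text
15.75 [ 0.497  -0.0119  0.2997]
```

```bash
python3 - <<'E'
from h import *
from rig import manip
s=manip.state(); im=cv2.imread('pics/w3.png')
for k in blobs(im,'red',600):
    (x,y),r=cv2.minEnclosingCircle(wplane(s,cv2.convexHull(k),.05).astype(np.float32)); print(np.round(mid(k)),round(x,4),round(y,4),round(2000*r,1))
E
```

```text
[175. 319.] 0.4029 0.0577 77.1
[256. 200.] 0.4984 -0.0122 44.5
[369. 174.] 0.5162 -0.0891 33.5
[111.  25.] 0.6241 0.077 81.6
```

Red's sleeve is at (0.498,−0.012), directly under the gripper (the earlier measurement of the same sleeve also read about 2 mm high in x). Grip it.

carry_out(commands=[1,0,0,0.02,0,1,0,0,0.02,0,1,0,0,0.02,0,1,0,0,0.02,0,1,0,0,0.015,0,1,0,0,0.011,0,1,0,0,0,0,0,0,0,0,0,0,0,0,0,0,0,0,0,0,0,0,0,0,0,0,0,0,0,0,0,0,0,0,0,0,0,0,0,0,0,0,0,0,0,0])

```text
time: 17.3
position: [0.4973, -0.0123, 0.1944]
eef_rot: [3.141, -0.002, 0.001]
force: [-0.7, -0.3, 5.1]
finger_gap: 0.0388
grasp_force: 60.0
```

carry_out(commands=[0,0,0,-0.005,0,0,0,0,-0.015,0,0,0,0,-0.02,0,0,0,0,-0.02,0,0,0,0,-0.02,0,0,0.0105,-0.0076,0,0,0,0.021,-0.0152,0,0,0,0.021,-0.0152,0,0,0,0.021,-0.0152,0,0,0,0.021,-0.0152,0,0,0,0.021,-0.0152,0,0,0,0.021,-0.0152,0,0,0,0.0105,-0.0076,0,0,0,0,0,0,0,0,0,0,0,0,0,0,0,0,0])

```text
time: 18.9
position: [0.643, 0.094, 0.2724]
eef_rot: [3.141, 0.003, 0.0]
force: [0.8, 0.5, -2.7]
finger_gap: 0.0388
grasp_force: 60.8
```

carry_out(commands=[0,0,0,0.02,0,0,0,0,0.02,0,0,0,0,0.02,0,0,0,0,0.01,0,0,0,0,0.004,0,0,0,0,0.002,0,0,0,0,0.001,0,0,0,0,0.001,0,0,0,0,0.001,0,0,0,0,0.001,0,0,0,0,0,0,0,0,0,0,0])

```text
time: 20.1
position: [0.6442, 0.0942, 0.1945]
eef_rot: [3.142, -0.001, 0.001]
force: [-1.2, 0.6, 5.2]
finger_gap: 0.0385
grasp_force: 61.4
```

carry_out(commands=[1,0,0,0,0,1,0,0,0,0,1,0,0,0,0,1,0,0,0,0,1,0,0,0,0,1,0,0,-0.005,0,1,0,0,-0.02,0,1,0,0,-0.03,0,1,0,0,-0.03,0,1,-0.001,0.0264,-0.0026,0,1,-0.001,0.0264,-0.0026,0,1,-0.001,0.0264,-0.0026,0,1,-0.001,0.0264,-0.0026,0,1,-0.001,0.0264,-0.0026,0,1,-0.001,0.0264,-0.0026,0,1,-0.001,0.0264,-0.0026,0,1,-0.001,0.0264,-0.0026,0,1,0,0,0,0,1,0,0,0,0])

```text
time: 22.0
position: [0.6359, -0.1174, 0.2995]
eef_rot: [-3.141, -0.0, -0.001]
force: [0.4, -0.2, -0.7]
finger_gap: 0.0853
grasp_force: 0.0
```

```bash
python3 look.py blue green w4
```

```text
22.0 [ 0.6359 -0.1174  0.2995]
white [256. 198.] 0.6378 -0.1165 26.8
green [253. 189.] 0.6335 -0.1149 95.4
```

carry_out(commands=[1,0.001,0,0.02,0,1,0,0,0.02,0,1,0,0,0.02,0,1,0,0,0.02,0,1,0,0,0.015,0,1,0,0,0.011,0,1,0,0,0,0,0,0,0,0,0,0,0,0,0,0,0,0,0,0,0,0,0,0,0,0,0,0,0,0,0,0,0,0,0,0,0,0,0,0,0,0,0,0,0,0])

```text
time: 23.55
position: [0.6376, -0.1172, 0.1945]
eef_rot: [3.141, -0.002, 0.0]
force: [-1.0, -0.2, 5.5]
finger_gap: 0.0381
grasp_force: 61.4
```

carry_out(commands=[0,0,0,-0.005,0,0,0,0,-0.015,0,0,0,0,-0.02,0,0,0,0,-0.02,0,0,0,0,-0.02,0,0,-0.01,-0.0075,0,0,0,-0.02,-0.015,0,0,0,-0.02,-0.015,0,0,0,-0.02,-0.015,0,0,0,-0.02,-0.015,0,0,0,-0.02,-0.015,0,0,0,-0.02,-0.015,0,0,0,-0.01,-0.0075,0,0,0,0,0,0,0,0,0,0,0,0,0,0,0,0,0])

```text
time: 25.15
position: [0.4986, -0.0129, 0.2736]
eef_rot: [3.141, -0.003, 0.0]
force: [-1.0, -0.9, -3.6]
finger_gap: 0.0383
grasp_force: 60.9
```

carry_out(commands=[0,0,0,0.02,0,0,0,0,0.02,0,0,0,0,0.02,0,0,0,0,0.01,0,0,0,0,0.004,0,0,0,0,0.002,0,0,0,0,0.001,0,0,0,0,0.001,0,0,0,0,0.001,0,0,0,0,0.001,0,0,0,0,0,0,0,0,0,0,0])

```text
time: 26.35
position: [0.4972, -0.0121, 0.1945]
eef_rot: [3.141, -0.002, 0.001]
force: [-1.1, -0.1, 4.7]
finger_gap: 0.0386
grasp_force: 62.1
```

carry_out(commands=[1,0,0,0,0,1,0,0,0,0,1,0,0,0,0,1,0,0,0,0,1,0,0,0,0,1,0,0,-0.005,0,1,0,0,-0.02,0,1,0,0,-0.03,0,1,0,0,-0.03,0,1,-0.003,-0.0297,-0.0023,0,1,-0.003,-0.0297,-0.0023,0,1,-0.003,-0.0297,-0.0023,0,1,-0.003,-0.0297,-0.0023,0,1,-0.003,-0.0297,-0.0023,0,1,-0.003,-0.0297,-0.0023,0,1,-0.003,-0.0297,-0.0023,0,1,-0.003,-0.0297,-0.0023,0,1,-0.003,-0.0297,-0.0023,0,1,0,0,0,0,1,0,0,0,0])

```text
time: 28.35
position: [0.4695, 0.2556, 0.2991]
eef_rot: [3.141, 0.0, 0.002]
force: [0.1, -0.0, -0.4]
finger_gap: 0.0855
grasp_force: 0.0
```

```bash
python3 look.py green blue w5
```

```text
28.35 [0.4695 0.2556 0.2991]
white [260. 197.] 0.4714 0.2533 27.5
blue [261. 182.] 0.4725 0.2518 95.3
```

carry_out(commands=[1,0.001,0.002,0.02,0,1,0,0,0.02,0,1,0,0,0.02,0,1,0,0,0.02,0,1,0,0,0.015,0,1,0,0,0.011,0,1,0,0,0,0,0,0,0,0,0,0,0,0,0,0,0,0,0,0,0,0,0,0,0,0,0,0,0,0,0,0,0,0,0,0,0,0,0,0,0,0,0,0,0,0])

```text
time: 29.9
position: [0.4712, 0.2534, 0.194]
eef_rot: [-3.141, -0.002, 0.001]
force: [-0.3, -0.2, 5.2]
finger_gap: 0.039
grasp_force: 60.2
```

carry_out(commands=[0,0,0,-0.005,0,0,0,0,-0.015,0,0,0,0,-0.02,0,0,0,0,-0.02,0,0,0,0,-0.02,0,0,0.0058,0.0132,0,0,0,0.0116,0.0263,0,0,0,0.0116,0.0263,0,0,0,0.0116,0.0263,0,0,0,0.0116,0.0263,0,0,0,0.0116,0.0263,0,0,0,0.0116,0.0263,0,0,0,0.0116,0.0263,0,0,0,0.0116,0.0263,0,0,0,0.0116,0.0263,0,0,0,0.0116,0.0263,0,0,0,0.0116,0.0263,0,0,0,0.0116,0.0263,0,0,0,0.0116,0.0263,0,0,0,0.0058,0.0132,0,0])

```text
time: 31.9
position: [0.6338, -0.1182, 0.2716]
eef_rot: [3.141, 0.0, -0.002]
force: [0.2, -0.3, -3.0]
finger_gap: 0.0388
grasp_force: 60.7
```

carry_out(commands=[0,0,0,0,0,0,0,0,0,0])

```text
time: 32.1
position: [0.6325, -0.1146, 0.2719]
eef_rot: [-3.14, 0.003, -0.0]
force: [0.4, 0.2, -2.7]
finger_gap: 0.0382
grasp_force: 60.7
```

carry_out(commands=[0,0,0,0.02,0,0,0,0,0.02,0,0,0,0,0.02,0,0,0,0,0.01,0,0,0,0,0.004,0,0,0,0,0.002,0,0,0,0,0.001,0,0,0,0,0.001,0,0,0,0,0.001,0,0,0,0,0.001,0,0,0,0,0,0,0,0,0,0,0])

```text
time: 33.3
position: [0.6337, -0.1152, 0.194]
eef_rot: [3.141, -0.001, 0.0]
force: [-1.7, 0.4, 5.1]
finger_gap: 0.0385
grasp_force: 61.3
```

carry_out(commands=[1,0,0,0,0,1,0,0,0,0,1,0,0,0,0,1,0,0,0,0,1,0,0,0,0,1,0,0,0,0,1,0,0,-0.005,0,1,0,0,-0.02,0,1,0,0,-0.03,0,1,0,0,-0.03,0,1,-0.0195,-0.0147,-0.003,0,1,-0.0195,-0.0147,-0.003,0,1,-0.0195,-0.0147,-0.003,0,1,-0.0195,-0.0147,-0.003,0,1,-0.0195,-0.0147,-0.003,0,1,-0.0195,-0.0147,-0.003,0,1,-0.0195,-0.0147,-0.003,0,1,0,0,0,0,1,0,0,0,0])

```text
time: 35.2
position: [0.4974, -0.0122, 0.2995]
eef_rot: [3.141, -0.002, 0.001]
force: [1.5, 1.2, 0.7]
finger_gap: 0.0856
grasp_force: 0.0
```

```bash
python3 - <<'E'
from h import *
from rig import manip
s=manip.state(); im=vision.camera('wrist')
print(s['position'])
for k in blobs(im,'blue',600):
    (x,y),r=cv2.minEnclosingCircle(wplane(s,cv2.convexHull(k),.05).astype(np.float32)); print(np.round(mid(k)),round(x,4),round(y,4),round(2000*r,1))
E
```

```text
[ 0.49739718 -0.01220535  0.29949739]
[256. 202.] 0.4977 -0.0121 44.0
```

carry_out(commands=[1,0,0,0.02,0,1,0,0,0.02,0,1,0,0,0.02,0,1,0,0,0.02,0,1,0,0,0.015,0,1,0,0,0.011,0,1,0,0,0,0,0,0,0,0,0,0,0,0,0,0,0,0,0,0,0,0,0,0,0,0,0,0,0,0,0,0,0,0,0,0,0,0,0,0,0,0,0,0,0,0])

```text
time: 36.75
position: [0.4972, -0.0122, 0.194]
eef_rot: [3.141, -0.002, 0.0]
force: [-0.8, 1.6, 4.9]
finger_gap: 0.0384
grasp_force: 60.0
```

carry_out(commands=[0,0,0,-0.005,0,0,0,0,-0.015,0,0,0,0,-0.02,0,0,0,0,-0.02,0,0,0,0,-0.02,0,0,-0.0012,-0.0132,0,0,0,-0.00245,-0.0263,0,0,0,-0.00245,-0.0263,0,0,0,-0.00245,-0.0263,0,0,0,-0.00245,-0.0263,0,0,0,-0.00245,-0.0263,0,0,0,-0.00245,-0.0263,0,0,0,-0.00245,-0.0263,0,0,0,-0.00245,-0.0263,0,0,0,-0.00245,-0.0263,0,0,0,-0.0012,-0.0132,0,0,0,0,0,0,0,0,0,0,0,0])

```text
time: 38.55
position: [0.4717, 0.2509, 0.2722]
eef_rot: [3.141, 0.002, 0.002]
force: [-1.3, -0.1, -4.4]
finger_gap: 0.0384
grasp_force: 61.2
```

carry_out(commands=[0,0,0,0.02,0,0,0,0,0.02,0,0,0,0,0.02,0,0,0,0,0.01,0,0,0,0,0.004,0,0,0,0,0.002,0,0,0,0,0.001,0,0,0,0,0.001,0,0,0,0,0.001,0,0,0,0,0.001,0,0,0,0,0,0,0,0,0,0,0])

```text
time: 39.75
position: [0.4725, 0.251, 0.194]
eef_rot: [-3.141, -0.001, 0.001]
force: [-1.0, -0.4, 5.7]
finger_gap: 0.0381
grasp_force: 62.1
```

carry_out(commands=[1,0,0,0,0,1,0,0,0,0,1,0,0,0,0,1,0,0,0,0,1,0,0,0,0,1,0,0,0,0,1,0,0,-0.005,0,1,0,0,-0.02,0,1,0,0,-0.03,0,1,0,0,-0.03,0,1,0,0,-0.03,0,1,0,-0.025,-0.02,0,1,0,-0.025,0,0,1,0,-0.025,0,0,1,0,-0.025,0,0,1,0,-0.025,0,0,1,0,-0.025,0,0,1,0,0,0,0,1,0,0,0,0])

```text
time: 41.65
position: [0.4718, 0.401, 0.3279]
eef_rot: [3.141, 0.0, 0.002]
force: [-0.4, -1.1, -0.3]
finger_gap: 0.0853
grasp_force: 0.0
```

```bash
python3 - <<'E'
from h import *
T=vision.camera('top'); S=vision.camera('side')
cv2.imwrite('pics/top9.png',T); cv2.imwrite('pics/side9.png',cv2.resize(S[80:340,140:370],None,fx=2.3,fy=2.3))
for k in blobs(T,'white',100):
    (x,y),r=cv2.minEnclosingCircle(plane('top',cv2.convexHull(k),.055).astype(np.float32))
    if 24<2000*r<31: print('spigot',round(x,4),round(y,4),np.round(mid(k)))
E
```

```text
spigot 0.4526 -0.2647 [420. 264.]
spigot 0.4698 0.2511 [134. 249.]
spigot 0.6324 -0.1154 [338. 164.]
spigot 0.6431 0.0939 [224. 156.]
```

View pics/top9.png

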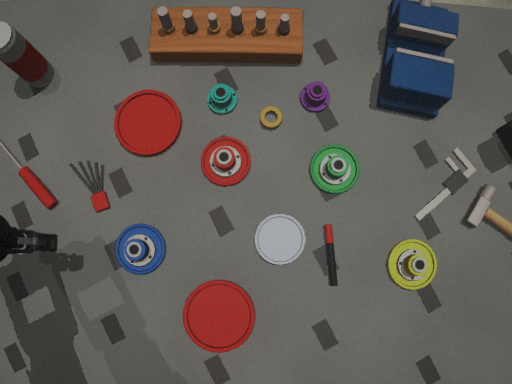

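View pics/side9.png

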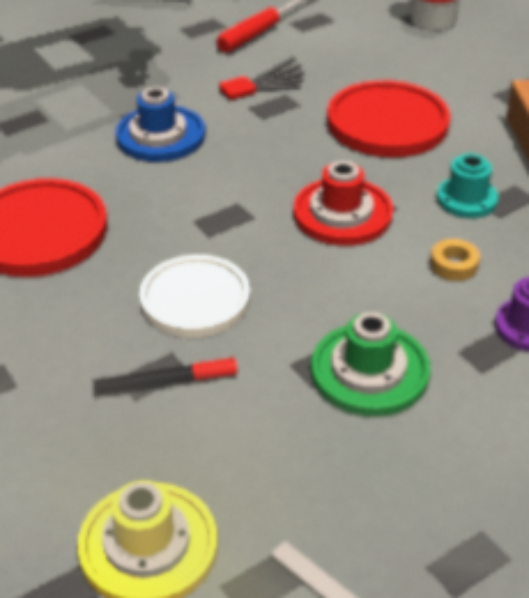

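All four bushings stand centred in their own trays: red (224,156), green (338,164), blue (134,249) and yellow (420,264) in the top view. The white tray (280,239) is empty and the ring hasn't moved from (271,117). Handing in.

```bash
python3 -c "
from rig import manip
print(manip.sign_off())"
```

```text
the job is handed in; nothing more can be done
None
```

The job is handed in at about 42 s: all four bushings stand upright in the trays of their own colour, the white tray is empty, and the brass ring was left where it lay.

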